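Set out the stacked paint tubs on their colour tiles

ROBOT

A 6-joint arm with a two-finger parallel gripper is mounted at the origin on the work surface. World frame = base frame: x ahead of the robot, y to its left, z up, the work surface at z = 0. Lengths are in m, angles in rad, forces in N, time in s.
With the tool pointing down it reaches from about 0.4 to 0.825 m from the base axis. Payload 7 kg.
Tool frame: the origin (TCP) lies midway between the tips of the shut fingers; the grasp point (between the pads) lies 19 mm behind it; z points along the fingers, y is the line along which they close (so a half turn about z gives the same grasp; the last joint's range is limited). The gripper opens to 88 mm and grips with 3 to 60 N. Pads are 19 mm wide; open, the fingers measure 130 mm over their backs; the gripper's body (78 mm by 193 mm) begins 47 mm behind the grasp point.
Start: joints at [1.493, 0.359, 0.012, 0, -1.224, -0.288], TCP at [0.241, 0.63, 0.227] pointing down, gripper open.
Joint ranges: [-3.07, 3.07], [-1.43, 2.12], [-1.02, 1.25], [-3.03, 1.67], [-3.05, -0], [-3.03, 3.03]. Speed limits (rad/s): [2.39, 2.39, 3.01, 3.14, 3.14, 3.14].

INTERFACE

Orientations are given as [roll, pitch, yaw] about the fixed x, y, z axes, in that order (R = Rz(yaw) Ry(pitch) Rx(roll)).
In Python, from station import get_state, grab_frame, calibration, job_done, boxes_of, regions_of, spot_point gives the robot as it stands. The module is installed in compiled form; this text tells all that it offers.
- The arm moves only by the tool arm_command, never from a script. Its argument "commands" is a list of rows, each an object of numbers: "tx", "ty", "tz": the shift along the tool's x, y, z each as a share of 25 cm, from -1 to 1; "twist": the turn about the tool's z as a share of 180 degrees, from -1 to 1. A call has exactly 8 rows; each row is the pose to reach, as a shift and turn from the pose commanded when the call began, along the tool's axes at that moment, turning the shorter way round; what a row does not reach only later rows make up. A row lasts 1/12 s, in which the tool goes at most 41.7 mm and 7.16 degrees, less where a joint would pass 70% of its speed; a pose out of reach is approached as far as the arm can. A call with a number of a shift or a turn outside -1 to 1 is refused whole. A call with a gripper value outside its range is refused whole. "claw" is the opening, from 0 (shut) to 1 (fully open), set as the call begins (left out, the last holds). The fingers move at their own pace and stop on an object; "grip_force" is the grip in N (left out, the last holds). Time passes only in rows, so rows that repeat a pose let the fingers close, or fill a call up. It gives the time, the measured TCP pose, the force, the opening and the grip force at its end, in the units of the state.
- get_state(): the state, without advancing time (a new reading comes with each control period).
- grab_frame(name): name is "side" or "top" or "wrist"; returns the picture (384x512x3 uint8, red, green, blue); there is no depth.
- calibration(name): a dict with "camera_matrix" (3x3 intrinsics, pixels), "extrinsics" (4x4, takes a point from camera to world coordinates). Camera axes: x right, y down, z forward; pixel columns grow to the right and rows downward; lengths in m; the calibration is good to about 2 mm. The wrist camera is an equidistant fisheye: a pixel r from the principal point sees the ray r / f radians off the axis. A picture is of the moment at which its call begins: read the wrist's pose just before it. calibration takes no time and is no camera call; for the wrist camera it gives the pose at the moment of the call.
- job_done(): hands the job in; it is judged then, once.
Trained networks look in the newest picture that a camera, given by its name, has taken for a name from the list of things; names that differ only in an ending like _2 or _b are one class to them, and where a whole thing is asked for, a point or a joint stands for the part that bears it (a point fixed in the world has none). Each returns a list of dicts, best first, with "score" (0 to 1); they miss things now and then, are a little off and sometimes report something else, mostly with a low value. They report only what shows in the picture. A call takes as long as a camera call. They do not tell look-alikes from the thing itself.
- boxes_of(query, camera): "rect" ([left, top, right, bottom] in pixels, round what is visible of it).
- regions_of(query, camera): "region" (384x512 bool, what is visible of it) and "rect" ([left, top, right, bottom] in pixels, round what is visible of it).
- spot_point(query, camera): "uv" ([column, row] in pixels: a listed point, or the origin of a listed thing).
The state is a dict: "t": time; "q": joint angles; "qd": joint speeds; "joint_efforts": joint torques, N m; "eef_pos": TCP position; "ee_rot": TCP orientation; "force": force on the tool from outside, world axes, zero at the start; "moment": the same for the moment, N m; "width": finger opening in m; "gripper_force": force on a finger pad.
Only numpy, scipy, OpenCV 4.12 (cv2) and the standard library are available. Lean on these libraries where they do the work, as an engineer would, in place of code of your own. Each camera call takes 0.05 s, during which the arm holds its last target. There are 200 camera calls.

TASK

Set out the ceramic paints for decorating: take the stack of three tubs apart and stand every tub upright in the middle of the fired tile of its own colour, including the fourth tub, which was left on the wrong tile and has to make room. Set each one down gently without dropping or tipping it, let go of it, and leave the brush mug and the vase as they stand.

Things in the scene. Friction and masses are not known exactly. Their poses are not given: they have to be found in the camera images.
- tub_blue: large paint tub, blue lid and blue paint seen through its whitish wall: closed upright cylinder, 66 mm diameter, 60 mm high, flat lid, about 220 g. Origin: centre of its underside, z up. Grip across the diameter at any yaw. At the start: bottom of the stack, on a fixed round plywood bat 10 mm thick and 120 mm across, or alone on a wrong tile.
- tub_red: large paint tub, red lid and red paint seen through its whitish wall: closed upright cylinder, 66 mm diameter, 60 mm high, flat lid, about 220 g. Origin: centre of its underside, z up. Grip across the diameter at any yaw. At the start: bottom of the stack, on a fixed round plywood bat 10 mm thick and 120 mm across, or alone on a wrong tile.
- tub_yellow: medium paint tub, yellow lid and yellow paint seen through its whitish wall: closed upright cylinder, 48 mm diameter, 46 mm high, flat lid, about 100 g. Origin: centre of its underside, z up. Grip across the diameter at any yaw. At the start: middle of the stack, loose on the lid of a large tub.
- tub_green: small paint tub, green lid and green paint seen through its whitish wall: closed upright cylinder, 32 mm diameter, 36 mm high, flat lid, about 40 g. Origin: centre of its underside, z up. Grip across the diameter at any yaw. At the start: top of the stack, loose on the yellow lid.
- tile_blue: fired tile with a blue glazed face, 100 x 100 mm, 10 mm thick, flat on the bench and fixed: the place of the blue tub. Origin: centre of its underside, z up, x and y along its edges; its face is 10 mm above the origin.
- tile_red: fired tile with a red glazed face, 100 x 100 mm, 10 mm thick, flat on the bench and fixed: the place of the red tub. Origin: centre of its underside, z up, x and y along its edges; its face is 10 mm above the origin.
- tile_yellow: fired tile with a yellow glazed face, 100 x 100 mm, 10 mm thick, flat on the bench and fixed: the place of the yellow tub. Origin: centre of its underside, z up, x and y along its edges; its face is 10 mm above the origin. At some starts a large blue or red tub stands on its middle.
- tile_green: fired tile with a green glazed face, 100 x 100 mm, 10 mm thick, flat on the bench and fixed: the place of the green tub. Origin: centre of its underside, z up, x and y along its edges; its face is 10 mm above the origin. At some starts a large blue or red tub stands on its middle.
- brush_pot: a bystander: cream mug 72 mm in diameter and 95 mm high, full of paint brushes that reach 200 mm high and spread to about 120 mm across. Loose. Origin: centre of its underside.
- vase: a bystander: small cream vase with a pale blue band, 77 mm across at most, 112 mm high. Loose. Origin: centre of its underside.
Mind the look-alikes: they are no part of the job. Of the things that look like the tub_blue, the larger one is meant.

How it is judged:
By the outcome, as a careful person would: the job done as asked, in the order asked, and still so for the second after the job is handed in, with the robot touching nothing.
It also fails if it takes over 120 s, if anything falls off the work surface, if the arm or the gripper's body presses on something with over 40 N, if the wrist force passes 120 N, or if a joint passes its speed limit or range.

## Working session

There is one attempt and no reset: what is moved stays moved. The work goes in short steps, Python scripts to look and compute and a tool call to move; the robot and the scene stay as the last step left them, time stands still between calls to the robot, and variables do not carry over. Pictures are saved under pics/ and viewed, at most 14 in all, crops included, and the job is handed in when it is done.

Besides the shell and the picture viewer there is one more tool, called as name(argument=value, ...), one argument or row to a line, values as JSON. arm_command: Moves the arm, as the interface text tells. Shift numbers are shares of 25 cm and turn numbers shares of 180 degrees, none past 1 either way. Its arguments: {"type":"object","properties":{"commands":{"type":"array"},"claw":{"type":"number"},"grip_force":{"type":"number"}},"required":["commands"]}

```bash
mkdir -p pics; cat > h.py <<'E'
import numpy as np, cv2
from station import *
def ray(cam,uv):
    c=calibration(cam);K=np.array(c["camera_matrix"]);T=np.array(c["extrinsics"])
    x=(uv[0]-K[0,2])/K[0,0];y=(uv[1]-K[1,2])/K[1,1]
    if cam=="wrist":
        r=np.hypot(x,y);d=np.array([x/r*np.sin(r),y/r*np.sin(r),np.cos(r)]) if r>1e-9 else np.array([0,0,1.])
    else: d=np.array([x,y,1.])
    return T[:3,3],T[:3,:3]@d
def at(cam,uv,z):
    o,d=ray(cam,uv);return (o+d*(z-o[2])/d[2])[:2]
def save(cam,n):
    im=grab_frame(cam);cv2.imwrite(f"pics/{n}.png",im[:,:,::-1]);return im
E
python3 - <<'E'
from h import *
import cv2
a=save("top","top0");b=save("side","side0")
s=get_state();print(s["t"],s["eef_pos"],s["ee_rot"],s["width"])
for c in("top","side"):
    print(c,np.round(calibration(c)["extrinsics"],3).tolist())
    for q in "tub_blue tub_red tub_yellow tub_green tile_blue tile_red tile_yellow tile_green brush_pot vase".split():
        print(q,[(np.round(r["rect"]).tolist(),round(r["score"],2)) for r in boxes_of(q,c)[:4]])
E
```

```text
0.1 [0.24128737 0.62992313 0.2257143 ] [ 3.14009030e+00 -1.16967076e-04 -3.65861693e-01] 0.08763927329907505
top [[0.011, -0.983, 0.183, 0.322], [-1.0, -0.009, 0.01, -0.015], [-0.008, -0.183, -0.983, 1.109], [0.0, 0.0, 0.0, 1.0]]
tub_blue [([352.0, 252.0, 368.0, 262.0], 0.75), ([344.0, 205.0, 370.0, 230.0], 0.58)]
tub_red [([226.0, 203.0, 249.0, 226.0], 0.71)]
tub_yellow []
tub_green [([359.0, 204.0, 370.0, 214.0], 0.57)]
tile_blue [([293.0, 153.0, 324.0, 182.0], 0.85), ([116.0, 132.0, 143.0, 159.0], 0.5)]
tile_red [([183.0, 132.0, 218.0, 164.0], 0.74)]
tile_yellow [([124.0, 198.0, 163.0, 233.0], 0.7), ([360.0, 113.0, 405.0, 166.0], 0.54)]
tile_green [([218.0, 199.0, 253.0, 234.0], 0.73)]
brush_pot [([360.0, 116.0, 405.0, 166.0], 0.63)]
vase [([119.0, 136.0, 145.0, 158.0], 0.76)]
side [[0.768, -0.47, 0.435, 0.046], [-0.64, -0.582, 0.501, -0.546], [0.018, -0.663, -0.748, 0.911], [0.0, 0.0, 0.0, 1.0]]
tub_blue [([298.0, 279.0, 329.0, 313.0], 0.89), ([268.0, 321.0, 287.0, 349.0], 0.73), ([294.0, 213.0, 341.0, 254.0], 0.62)]
tub_red [([209.0, 190.0, 232.0, 217.0], 0.84), ([151.0, 140.0, 185.0, 169.0], 0.47)]
tub_yellow [([302.0, 269.0, 324.0, 296.0], 0.67)]
tub_green [([312.0, 263.0, 327.0, 284.0], 0.78)]
tile_blue [([294.0, 215.0, 338.0, 250.0], 0.57)]
tile_red [([230.0, 143.0, 270.0, 170.0], 0.68)]
tile_yellow [([150.0, 142.0, 188.0, 168.0], 0.69)]
tile_green [([199.0, 200.0, 244.0, 230.0], 0.85)]
brush_pot [([368.0, 211.0, 430.0, 285.0], 0.7)]
vase [([200.0, 95.0, 221.0, 129.0], 0.84)]
```

View pics/top0.png

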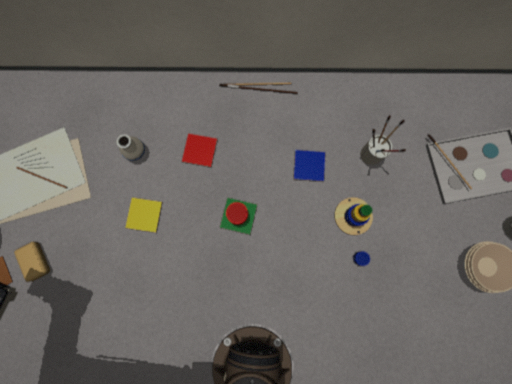

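View pics/side0.png

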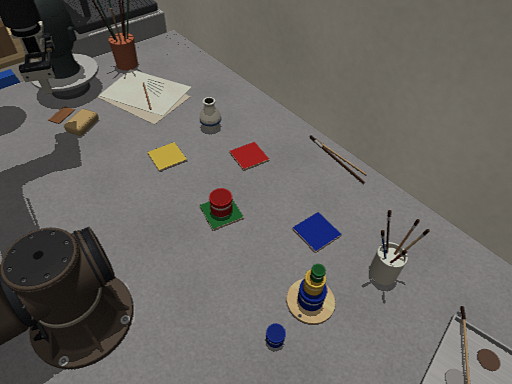

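The top view shows the red tub on the green tile (237,215), the stack on the bat (354,215) with blue at the bottom, then yellow and green, and the look-alike at (361,259). The blue tile is at (309,166), red (200,151), yellow (144,215), vase (131,147) and mug (380,148).

```bash
python3 - <<'E'
from h import *
def cen(im,box,col):
    l,t,r,b=box;h=cv2.cvtColor(im,cv2.COLOR_RGB2HSV)
    H,S,V=[h[...,i].astype(int) for i in range(3)]
    m={"red":((H<8)|(H>172)),"blue":(H>105)&(H<130),"yellow":(H>20)&(H<35),"green":(H>50)&(H<85)}[col]&(S>120)&(V>50)
    k=np.zeros_like(m);k[t:b,l:r]=m[t:b,l:r];u=k.astype(np.uint8)
    ys,xs=np.nonzero(k);(c,wh,a)=cv2.minAreaRect(np.c_[xs,ys].astype(np.float32))
    return c,wh,a,[xs.min(),ys.min(),xs.max(),ys.max()],len(xs)
T=cv2.imread("pics/top0.png")[:,:,::-1].copy();S=cv2.imread("pics/side0.png")[:,:,::-1].copy()
grab_frame("top")
for n,cam,im,box,col,z in [("tile_red","top",T,(175,125,225,170),"red",.01),("tile_blue","top",T,(285,145,335,190),"blue",.01),("tile_yel","top",T,(120,190,170,240),"yellow",.01),("tile_green","top",T,(210,190,262,240),"green",.01),("redtub lid","top",T,(215,190,260,240),"red",.07),("green lid","top",T,(340,195,380,235),"green",.152),("yellow","top",T,(335,195,380,235),"yellow",.116),
 ("tile_red","side",S,(225,135,275,175),"red",.01),("tile_blue","side",S,(285,205,345,255),"blue",.01),("tile_yel","side",S,(140,135,195,175),"yellow",.01),("tile_green","side",S,(195,195,250,235),"green",.01)]:
    c,wh,a,bb,N=cen(im,box,col);print(n,cam,np.round(c,1),np.round(wh,1),round(a),N,[int(v) for v in bb],at(cam,c,z).round(4))
print("vase",at("top",(124,140),.112),at("side",(209,100),.112)); print("mug",at("top",(380,150),.095),at("side",(391,250),.095))
V=np.hstack([cv2.resize(T[190:245,325:395],None,fx=6,fy=6,interpolation=3),cv2.resize(S[255:325,280:340],None,fx=6,fy=6,interpolation=3)[:330]]) 
cv2.imwrite("pics/z0.png",V[:,:,::-1])
E
```

```text
tile_red top [199.  149.7] [30.  29.2] 11 859 [182, 134, 216, 166] [0.6637 0.1828]
tile_blue top [309.1 165.1] [29.5 28.9] 4 847 [294, 150, 324, 180] [ 0.6146 -0.1773]
tile_yel top [143.2 214.5] [31.2 31.6] 10 954 [126, 198, 161, 231] [0.4483 0.3512]
tile_green top [238.4 215.5] [29.6 29.3] 13 394 [221, 199, 255, 232] [0.4481 0.0491]
redtub lid top [236.8 213.2] [21.2 20.5] 45 368 [226, 203, 247, 224] [0.448  0.0506]
green lid top [365.8 209.8] [9.2 9.9] 45 85 [361, 205, 371, 215] [ 0.4512 -0.3101]
yellow top [360.  213.3] [16.  15.1] 58 143 [352, 204, 370, 220] [ 0.4456 -0.3043]
tile_red side [249.  154.5] [21.8 33.1] 69 593 [230, 142, 268, 168] [0.6667 0.1804]
tile_blue side [316.5 230.5] [38.2 29.7] 45 957 [293, 212, 340, 250] [ 0.6162 -0.1799]
tile_yel side [166.5 155.1] [20.8 33. ] 69 606 [148, 142, 185, 169] [0.4506 0.3501]
tile_green side [220.9 210.7] [26.4 35.1] 69 368 [200, 200, 241, 228] [0.4489 0.0474]
vase [0.66038274 0.39061434] [0.66256761 0.39247566]
mug [ 0.64082247 -0.37904385] [ 0.66315633 -0.3723478 ]
```

View pics/z0.png

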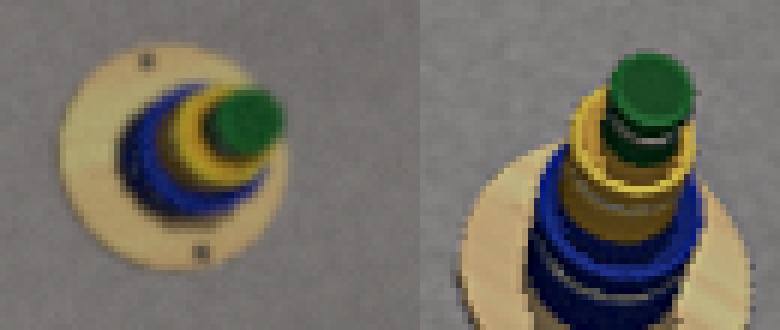

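The crop confirms green on yellow on blue, near (0.45, -0.308). I'll move the red tub first.

```bash
cat >> h.py <<'E'
def to(x,y,z,yaw=0.):
    s=get_state();p=np.array(s["eef_pos"]);w=s["ee_rot"][2]
    d=np.array([x,y,z])-p;tx=np.array([np.cos(w),np.sin(w)]);ty=np.array([np.sin(w),-np.cos(w)])
    print("tx %.4f ty %.4f tz %.4f twist %.4f"%(d[:2]@tx/.25,d[:2]@ty/.25,-d[2]/.25,-(yaw-w)/np.pi),"t %.2f"%s["t"])
E
python3 -c "
from h import *
to(.448,.05,.2)"
```

```text
tx 1.6018 ty 1.8721 tz 0.1063 twist -0.1164 t 1.15
```

arm_command(
  commands=[
    {"tx": 0.1, "ty": 0.12},
    {"tx": 0.2, "ty": 0.24},
    {"tx": 0.3, "ty": 0.36},
    {"tx": 0.4, "ty": 0.48},
    {"tx": 0.5, "ty": 0.6},
    {"tx": 0.6, "ty": 0.7},
    {"tx": 0.7, "ty": 0.82},
    {"tx": 0.8, "ty": 0.94},
  ],
  claw=1,
)

```text
invalid input
```

arm_command(
  commands=[
    {"tx": 0.1, "ty": 0.12, "tz": 0.02, "twist": -0.03},
    {"tx": 0.2, "ty": 0.24, "tz": 0.04, "twist": -0.06},
    {"tx": 0.3, "ty": 0.36, "tz": 0.06, "twist": -0.09},
    {"tx": 0.4, "ty": 0.48, "tz": 0.08, "twist": -0.1164},
    {"tx": 0.5, "ty": 0.6, "tz": 0.1, "twist": -0.1164},
    {"tx": 0.6, "ty": 0.7, "tz": 0.1, "twist": -0.1164},
    {"tx": 0.75, "ty": 0.85, "tz": 0.1, "twist": -0.1164},
    {"tx": 0.8, "ty": 0.94, "tz": 0.1, "twist": -0.1164},
  ],
)

```text
t: 1.82
eef_pos: [0.345, 0.3376, 0.2017]
ee_rot: [-3.141, -0.0, 0.0]
force: [1.0, 0.5, 0.2]
width: 0.0878
gripper_force: 0.0
```

```bash
python3 -c "
from h import *
s=get_state();print(s['eef_pos'],s['ee_rot'],s['q'])
im=save('wrist','w1')
to(.448,.05,.1);to(.448,.05,.026)
for q in ('tub_red','tile_green'):print(q,[(r['rect'],r['score']) for r in boxes_of(q,'wrist')[:2]])
"
```

```text
[0.34501451 0.33757319 0.20168646] [-3.14137226e+00 -4.81032786e-04  1.00257992e-04] [ 1.18343937e+00  5.73748877e-02 -4.36467162e-01  4.11324529e-04
 -1.07656851e+00  3.87262226e-01]
tx 0.4164 ty 1.1276 tz 0.4062 twist -0.0006 t 1.87
tx 0.4164 ty 1.1276 tz 0.7022 twist -0.0006 t 1.87
tub_red [([450.7, 79.0, 512.0, 132.8], 0.7)]
tile_green [([433.7, 60.1, 486.7, 146.9], 0.8)]
```

View pics/w1.png

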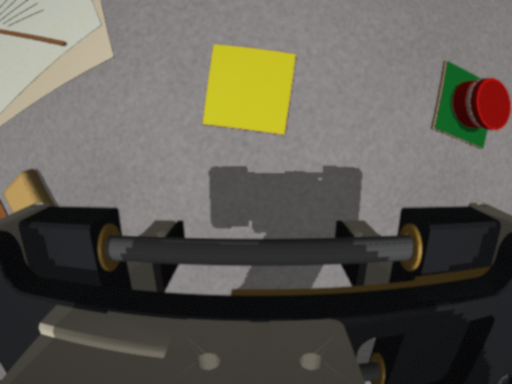

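The wrist view shows the yellow tile (250,89) and the red tub on the green tile (482,104). The first call was refused because all four keys are needed. I'll carry on.

arm_command(
  commands=[
    {"tx": 0.05, "ty": 0.14, "tz": 0, "twist": 0},
    {"tx": 0.1, "ty": 0.28, "tz": 0, "twist": 0},
    {"tx": 0.15, "ty": 0.42, "tz": 0, "twist": 0},
    {"tx": 0.2, "ty": 0.56, "tz": 0, "twist": 0},
    {"tx": 0.26, "ty": 0.7, "tz": 0, "twist": 0},
    {"tx": 0.32, "ty": 0.84, "tz": 0, "twist": 0},
    {"tx": 0.38, "ty": 0.95, "tz": 0, "twist": 0},
    {"tx": 0.4164, "ty": 1.0, "tz": 0, "twist": 0},
  ],
)

```text
t: 2.63
eef_pos: [0.4493, 0.0875, 0.2018]
ee_rot: [-3.141, -0.001, -0.001]
force: [-0.1, 0.8, -0.1]
width: 0.0877
gripper_force: 0.0
```

arm_command(
  commands=[
    {"tx": 0, "ty": 0.06, "tz": 0, "twist": 0},
    {"tx": 0, "ty": 0.1, "tz": 0, "twist": 0},
    {"tx": 0, "ty": 0.1276, "tz": 0.04, "twist": 0},
    {"tx": 0, "ty": 0.1276, "tz": 0.1, "twist": 0},
    {"tx": 0, "ty": 0.1276, "tz": 0.18, "twist": 0},
    {"tx": 0, "ty": 0.1276, "tz": 0.2, "twist": 0},
    {"tx": 0, "ty": 0.1276, "tz": 0.2, "twist": 0},
    {"tx": 0, "ty": 0.1276, "tz": 0.2, "twist": 0},
  ],
)

```text
t: 3.3
eef_pos: [0.4483, 0.0578, 0.1517]
ee_rot: [3.141, 0.0, 0.001]
force: [-0.2, 0.4, 1.3]
width: 0.0878
gripper_force: 0.0
```

```bash
python3 -c "
from h import *
save('wrist','w2')
to(.448,.05,.026)
im=cv2.cvtColor(cv2.imread('pics/w2.png'),cv2.COLOR_BGR2HSV);H,S,V=cv2.split(im)
m=(((H<8)|(H>172))&(S>120)&(V>50)).astype(np.uint8);n,l,st,c=cv2.connectedComponentsWithStats(m)
i=1+st[1:,4].argmax();print(st[i],c[i],at('wrist',c[i],.07))
"
```

```text
tx -0.0029 ty 0.0320 tz 0.5048 twist 0.0003 t 3.35
[ 230  153   76   80 4679] [267.47168198 193.53772174] [0.45349978 0.05106057]
```

View pics/w2.png

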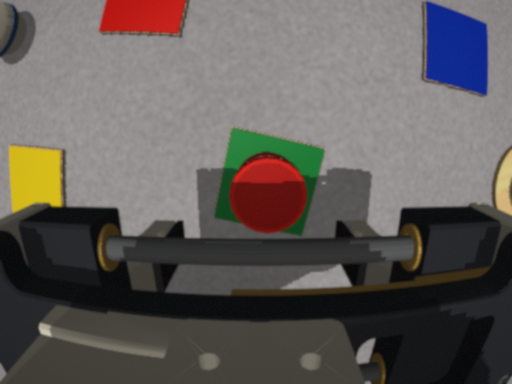

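The red lid is centred at about (268,196) in the wrist view, which agrees with the top view. I'll descend and grip.

arm_command(
  commands=[
    {"tx": 0, "ty": 0.03, "tz": 0.05, "twist": 0},
    {"tx": 0, "ty": 0.03, "tz": 0.12, "twist": 0},
    {"tx": 0, "ty": 0.03, "tz": 0.2, "twist": 0},
    {"tx": 0, "ty": 0.03, "tz": 0.28, "twist": 0},
    {"tx": 0, "ty": 0.03, "tz": 0.36, "twist": 0},
    {"tx": 0, "ty": 0.03, "tz": 0.44, "twist": 0},
    {"tx": 0, "ty": 0.03, "tz": 0.49, "twist": 0},
    {"tx": 0, "ty": 0.03, "tz": 0.5, "twist": 0},
  ],
)

```text
t: 4.02
eef_pos: [0.4478, 0.0499, 0.0255]
ee_rot: [3.141, 0.002, 0.0]
force: [-0.5, 0.1, 0.8]
width: 0.0876
gripper_force: 0.0
```

arm_command(
  commands=[
    {"tx": 0, "ty": 0, "tz": 0, "twist": 0},
    {"tx": 0, "ty": 0, "tz": 0, "twist": 0},
    {"tx": 0, "ty": 0, "tz": 0, "twist": 0},
    {"tx": 0, "ty": 0, "tz": 0, "twist": 0},
    {"tx": 0, "ty": 0, "tz": 0, "twist": 0},
    {"tx": 0, "ty": 0, "tz": 0, "twist": 0},
    {"tx": 0, "ty": 0, "tz": 0, "twist": 0},
    {"tx": 0, "ty": 0, "tz": 0, "twist": 0},
  ],
  claw=0.5,
  grip_force=15,
)

```text
t: 4.68
eef_pos: [0.449, 0.0504, 0.0276]
ee_rot: [-3.141, -0.002, 0.0]
force: [-2.1, 1.5, 6.6]
width: 0.0659
gripper_force: 15.0
```

arm_command(
  commands=[
    {"tx": 0, "ty": 0, "tz": -0.03, "twist": 0},
    {"tx": 0, "ty": 0, "tz": -0.08, "twist": 0},
    {"tx": 0, "ty": 0, "tz": -0.14, "twist": 0},
    {"tx": 0, "ty": 0, "tz": -0.2, "twist": 0},
    {"tx": 0, "ty": 0, "tz": -0.26, "twist": 0},
    {"tx": 0, "ty": 0, "tz": -0.3, "twist": 0},
    {"tx": 0, "ty": 0, "tz": -0.32, "twist": 0},
    {"tx": 0, "ty": 0, "tz": -0.32, "twist": 0},
  ],
)

```text
t: 5.35
eef_pos: [0.4486, 0.0501, 0.1078]
ee_rot: [-3.14, -0.002, -0.0]
force: [-0.7, -0.6, -2.4]
width: 0.0654
gripper_force: 15.0
```

arm_command(
  commands=[
    {"tx": 0.05, "ty": -0.03, "tz": 0, "twist": 0},
    {"tx": 0.13, "ty": -0.08, "tz": 0, "twist": 0},
    {"tx": 0.23, "ty": -0.14, "tz": 0, "twist": 0},
    {"tx": 0.34, "ty": -0.2, "tz": 0, "twist": 0},
    {"tx": 0.45, "ty": -0.27, "tz": 0, "twist": 0},
    {"tx": 0.56, "ty": -0.34, "tz": 0, "twist": 0},
    {"tx": 0.67, "ty": -0.41, "tz": 0, "twist": 0},
    {"tx": 0.75, "ty": -0.46, "tz": 0, "twist": 0},
  ],
)

```text
t: 6.02
eef_pos: [0.6372, 0.1659, 0.1048]
ee_rot: [3.141, 0.001, 0.0]
force: [0.4, -0.2, -2.9]
width: 0.066
gripper_force: 15.0
```

```bash
python3 -c "
from h import *
im=cv2.cvtColor(save('wrist','w3')[:,:,::-1].copy(),cv2.COLOR_BGR2HSV)
to(.665,.1815,.0275)
s=get_state();print(s['eef_pos'],s['force'],s['width'])
"
```

```text
tx 0.0986 ty -0.0549 tz 0.3086 twist 0.0004 t 6.07
[0.64036553 0.16775151 0.10464122] [8.35597749 1.99924786 0.36656863] 0.06548956260018611
```

View pics/w3.png

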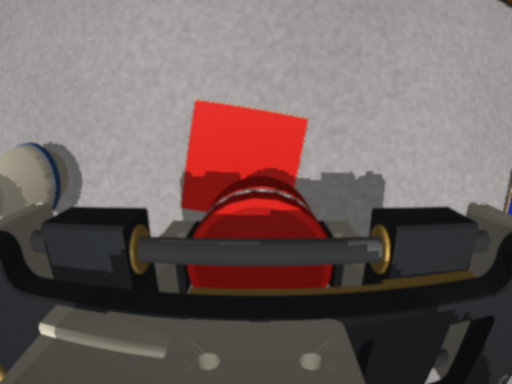

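The red tub is held and the red tile's corners show at (196,101), (307,119) and (181,209). I'll cross-check the tile centre.

```bash
python3 -c "
from h import *
a=[at('wrist',u,.01) for u in((196,101),(307,119),(181,209))]
print(a,(a[1]+a[2])/2,np.linalg.norm(a[0]-a[1]),np.linalg.norm(a[0]-a[2]))
"
```

```text
[array([0.7227678 , 0.22109606]), array([0.7068774 , 0.12726499]), array([0.62759671, 0.23843465])] [0.66723705 0.18284982] 0.09516708116249967 0.09673760316088663
```

arm_command(
  commands=[
    {"tx": 0.05, "ty": -0.03, "tz": 0, "twist": 0},
    {"tx": 0.1, "ty": -0.056, "tz": 0.02, "twist": 0},
    {"tx": 0.1, "ty": -0.056, "tz": 0.08, "twist": 0},
    {"tx": 0.1, "ty": -0.056, "tz": 0.14, "twist": 0},
    {"tx": 0.1, "ty": -0.056, "tz": 0.2, "twist": 0},
    {"tx": 0.1, "ty": -0.056, "tz": 0.24, "twist": 0},
    {"tx": 0.1, "ty": -0.056, "tz": 0.27, "twist": 0},
    {"tx": 0.1, "ty": -0.056, "tz": 0.28, "twist": 0},
  ],
)

```text
t: 6.73
eef_pos: [0.6597, 0.1784, 0.0345]
ee_rot: [3.14, 0.003, -0.0]
force: [-0.4, -0.4, -3.0]
width: 0.0659
gripper_force: 15.0
```

```bash
python3 -c "
from h import *
to(.6655,.182,.0275);print(get_state()['force'])"
```

```text
tx 0.0230 ty -0.0145 tz 0.0281 twist -0.0001 t 6.73
[-0.35207883 -0.39899125 -3.01270211]
```

arm_command(
  commands=[
    {"tx": 0.01, "ty": -0.006, "tz": 0, "twist": 0},
    {"tx": 0.022, "ty": -0.013, "tz": 0, "twist": 0},
    {"tx": 0.022, "ty": -0.013, "tz": 0.006, "twist": 0},
    {"tx": 0.022, "ty": -0.013, "tz": 0.012, "twist": 0},
    {"tx": 0.022, "ty": -0.013, "tz": 0.017, "twist": 0},
    {"tx": 0.022, "ty": -0.013, "tz": 0.022, "twist": 0},
    {"tx": 0.022, "ty": -0.013, "tz": 0.026, "twist": 0},
    {"tx": 0.022, "ty": -0.013, "tz": 0.026, "twist": 0},
  ],
)

```text
t: 7.4
eef_pos: [0.666, 0.182, 0.0299]
ee_rot: [3.141, 0.0, -0.0]
force: [0.7, 0.8, -2.7]
width: 0.0656
gripper_force: 15.0
```

arm_command(
  commands=[
    {"tx": 0, "ty": 0, "tz": 0.002, "twist": 0},
    {"tx": 0, "ty": 0, "tz": 0.004, "twist": 0},
    {"tx": 0, "ty": 0, "tz": 0.006, "twist": 0},
    {"tx": 0, "ty": 0, "tz": 0.008, "twist": 0},
    {"tx": 0, "ty": 0, "tz": 0.01, "twist": 0},
    {"tx": 0, "ty": 0, "tz": 0.01, "twist": 0},
    {"tx": 0, "ty": 0, "tz": 0.01, "twist": 0},
    {"tx": 0, "ty": 0, "tz": 0.01, "twist": 0},
  ],
)

```text
t: 8.07
eef_pos: [0.6663, 0.1821, 0.0278]
ee_rot: [-3.142, -0.0, -0.0]
force: [-1.9, -0.5, 0.9]
width: 0.0655
gripper_force: 15.0
```

arm_command(
  commands=[
    {"tx": 0, "ty": 0, "tz": 0.001, "twist": 0},
    {"tx": 0, "ty": 0, "tz": 0.001, "twist": 0},
    {"tx": 0, "ty": 0, "tz": 0.001, "twist": 0},
    {"tx": 0, "ty": 0, "tz": 0.001, "twist": 0},
    {"tx": 0, "ty": 0, "tz": 0.001, "twist": 0},
    {"tx": 0, "ty": 0, "tz": 0.001, "twist": 0},
    {"tx": 0, "ty": 0, "tz": 0.001, "twist": 0},
    {"tx": 0, "ty": 0, "tz": 0.001, "twist": 0},
  ],
  claw=1,
)

```text
t: 8.73
eef_pos: [0.6663, 0.1822, 0.0273]
ee_rot: [-3.142, -0.0, -0.0]
force: [0.3, 0.2, 0.1]
width: 0.0879
gripper_force: 0.0
```

arm_command(
  commands=[
    {"tx": 0, "ty": 0, "tz": -0.03, "twist": 0},
    {"tx": 0, "ty": 0, "tz": -0.1, "twist": 0},
    {"tx": 0, "ty": 0, "tz": -0.2, "twist": 0},
    {"tx": 0, "ty": 0, "tz": -0.3, "twist": 0},
    {"tx": 0, "ty": 0, "tz": -0.42, "twist": 0},
    {"tx": 0, "ty": 0, "tz": -0.54, "twist": 0},
    {"tx": 0, "ty": 0, "tz": -0.66, "twist": 0},
    {"tx": 0, "ty": 0, "tz": -0.76, "twist": 0},
  ],
)

```text
t: 9.4
eef_pos: [0.6665, 0.1821, 0.2207]
ee_rot: [-3.141, -0.002, 0.0]
force: [0.2, 0.7, -0.4]
width: 0.0872
gripper_force: 0.0
```

```bash
python3 -c "
from h import *
save('top','t1');to(.449,-.308,.218)"
```

```text
tx -0.8807 ty 1.9619 tz 0.0337 twist 0.0002 t 9.45
```

View pics/t1.png

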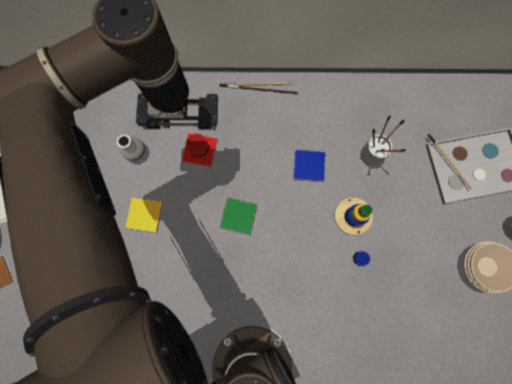

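The red tub now stands on its tile (200,150) and the rest is unchanged. Next is the green tub on the stack.

arm_command(
  commands=[
    {"tx": -0.05, "ty": 0.11, "tz": 0, "twist": 0},
    {"tx": -0.1, "ty": 0.23, "tz": 0, "twist": 0},
    {"tx": -0.16, "ty": 0.36, "tz": 0, "twist": 0},
    {"tx": -0.22, "ty": 0.49, "tz": 0, "twist": 0},
    {"tx": -0.28, "ty": 0.62, "tz": 0, "twist": 0},
    {"tx": -0.34, "ty": 0.75, "tz": 0, "twist": 0},
    {"tx": -0.4, "ty": 0.88, "tz": 0, "twist": 0},
    {"tx": -0.44, "ty": 0.98, "tz": 0, "twist": 0},
  ],
)

```text
t: 10.12
eef_pos: [0.5546, -0.0648, 0.218]
ee_rot: [-3.141, -0.001, -0.001]
force: [1.2, 0.7, -0.9]
width: 0.0875
gripper_force: 0.0
```

arm_command(
  commands=[
    {"tx": -0.06, "ty": 0.13, "tz": 0, "twist": 0},
    {"tx": -0.12, "ty": 0.26, "tz": 0, "twist": 0},
    {"tx": -0.18, "ty": 0.39, "tz": 0, "twist": 0},
    {"tx": -0.24, "ty": 0.52, "tz": 0, "twist": 0},
    {"tx": -0.3, "ty": 0.65, "tz": 0, "twist": 0},
    {"tx": -0.36, "ty": 0.78, "tz": 0, "twist": 0},
    {"tx": -0.4, "ty": 0.85, "tz": 0, "twist": 0},
    {"tx": -0.42, "ty": 0.9, "tz": 0, "twist": 0},
  ],
)

```text
t: 10.78
eef_pos: [0.4495, -0.2897, 0.2179]
ee_rot: [3.141, -0.0, -0.002]
force: [0.7, -0.2, 0.1]
width: 0.0875
gripper_force: 0.0
```

```bash
cat >> h.py <<'E'
R={"red":(172,188),"blue":(105,130),"yellow":(20,35),"green":(50,85)}
def blob(im,col,smin=120):
    h=cv2.cvtColor(im,cv2.COLOR_RGB2HSV).astype(int);H,S,V=h[...,0],h[...,1],h[...,2];lo,hi=R[col]
    if col=="red":H=(H+90)%180+90
    m=((H>=lo)&(H<=hi)&(S>smin)&(V>50)).astype(np.uint8);n,l,st,c=cv2.connectedComponentsWithStats(m)
    return [(st[i].tolist(),c[i].round(1).tolist()) for i in 1+np.argsort(-st[1:,4])[:3] if st[i,4]>30]
E
python3 -c "
from h import *
import time
s=get_state();print(s['eef_pos'],s['qd'])
im=save('wrist','w4')
for c in('green','yellow','blue'):print(c,blob(im,c))
for st,c in blob(im,'green')[:2]:print(at('wrist',c,.152))
"
```

```text
[ 0.44954475 -0.289706    0.21786014] [-0.29315667  0.05527406  0.06392406 -0.00334358 -0.00499739  0.29454377]
green [([21, 144, 44, 63, 2362], [41.7, 175.3]), ([270, 181, 38, 38, 1096], [288.5, 200.0])]
yellow [([259, 163, 50, 53, 976], [277.7, 182.2]), ([401, 224, 22, 47, 444], [413.6, 246.4]), ([97, 224, 22, 47, 405], [105.0, 247.2])]
blue [([134, 10, 78, 73, 5055], [172.7, 46.3]), ([254, 151, 59, 43, 720], [282.0, 164.4]), ([274, 265, 33, 24, 685], [289.6, 275.8])]
[ 0.47650238 -0.08831264]
[ 0.4530023  -0.31352755]
```

View pics/w4.png

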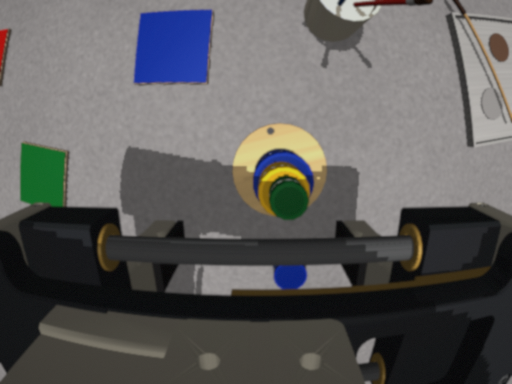

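Green lid at (288,200) in the wrist view, about (0.452, -0.312). The look-alike is at (290,276) and clear of the fingers.

```bash
python3 -c "
from h import *
to(.4515,-.3115,.120)"
```

```text
tx 0.0085 ty 0.0837 tz 0.3912 twist -0.0007 t 10.83
```

arm_command(
  commands=[
    {"tx": 0.004, "ty": 0.03, "tz": 0, "twist": 0},
    {"tx": 0.006, "ty": 0.06, "tz": 0, "twist": 0},
    {"tx": 0.006, "ty": 0.085, "tz": 0.03, "twist": 0},
    {"tx": 0.006, "ty": 0.085, "tz": 0.08, "twist": 0},
    {"tx": 0.006, "ty": 0.085, "tz": 0.14, "twist": 0},
    {"tx": 0.006, "ty": 0.085, "tz": 0.18, "twist": 0},
    {"tx": 0.006, "ty": 0.085, "tz": 0.2, "twist": 0},
    {"tx": 0.006, "ty": 0.085, "tz": 0.2, "twist": 0},
  ],
)

```text
t: 11.5
eef_pos: [0.4522, -0.3086, 0.1658]
ee_rot: [-3.141, 0.003, 0.0]
force: [-0.1, 0.4, 0.5]
width: 0.0876
gripper_force: 0.0
```

```bash
python3 -c "
from h import *
im=save('wrist','w5');print(get_state()['eef_pos'])
for st,c in blob(im,'green')[:2]:print(st,c,at('wrist',c,.152),at('wrist',(st[0]+st[2]/2,st[1]+st[3]/2),.152))
to(.4515,-.3115,.120)
"
```

```text
[ 0.45266515 -0.30890411  0.16679014]
[0, 151, 34, 64, 1823] [15.1, 182.4] [ 0.48337592 -0.12116675] [ 0.48286208 -0.12343723]
[243, 204, 48, 35, 1382] [266.2, 222.4] [ 0.45617745 -0.31326331] [ 0.45676215 -0.3137491 ]
tx -0.0047 ty 0.0104 tz 0.1872 twist 0.0002 t 11.55
```

arm_command(
  commands=[
    {"tx": 0, "ty": 0.012, "tz": 0, "twist": 0},
    {"tx": 0, "ty": 0.012, "tz": 0.04, "twist": 0},
    {"tx": 0, "ty": 0.012, "tz": 0.08, "twist": 0},
    {"tx": 0, "ty": 0.012, "tz": 0.12, "twist": 0},
    {"tx": 0, "ty": 0.012, "tz": 0.15, "twist": 0},
    {"tx": 0, "ty": 0.012, "tz": 0.17, "twist": 0},
    {"tx": 0, "ty": 0.012, "tz": 0.18, "twist": 0},
    {"tx": 0, "ty": 0.012, "tz": 0.18, "twist": 0},
  ],
)

```text
t: 12.22
eef_pos: [0.4523, -0.312, 0.1215]
ee_rot: [-3.141, 0.001, -0.0]
force: [-0.9, -0.0, -0.2]
width: 0.0879
gripper_force: 0.0
```

arm_command(
  commands=[
    {"tx": 0, "ty": 0, "tz": 0, "twist": 0},
    {"tx": 0, "ty": 0, "tz": 0, "twist": 0},
    {"tx": 0, "ty": 0, "tz": 0, "twist": 0},
    {"tx": 0, "ty": 0, "tz": 0, "twist": 0},
    {"tx": 0, "ty": 0, "tz": 0, "twist": 0},
    {"tx": 0, "ty": 0, "tz": 0, "twist": 0},
    {"tx": 0, "ty": 0, "tz": 0, "twist": 0},
    {"tx": 0, "ty": 0, "tz": 0, "twist": 0},
  ],
  claw=0.25,
  grip_force=6,
)

```text
t: 12.88
eef_pos: [0.4527, -0.3121, 0.1224]
ee_rot: [3.142, -0.0, -0.0]
force: [0.9, -0.4, -0.5]
width: 0.0396
gripper_force: 0.0
```

Fingers are still closing, so I'll finish the grip.

arm_command(
  commands=[
    {"tx": 0, "ty": 0, "tz": 0, "twist": 0},
    {"tx": 0, "ty": 0, "tz": 0, "twist": 0},
    {"tx": 0, "ty": 0, "tz": 0, "twist": 0},
    {"tx": 0, "ty": 0, "tz": 0, "twist": 0},
    {"tx": 0, "ty": 0, "tz": 0, "twist": 0},
    {"tx": 0, "ty": 0, "tz": 0, "twist": 0},
    {"tx": 0, "ty": 0, "tz": 0, "twist": 0},
    {"tx": 0, "ty": 0, "tz": 0, "twist": 0},
  ],
  claw=0.2,
  grip_force=8,
)

```text
t: 13.55
eef_pos: [0.4527, -0.3121, 0.1223]
ee_rot: [3.142, -0.0, -0.0]
force: [-0.5, 0.5, 0.6]
width: 0.0319
gripper_force: 8.0
```

arm_command(
  commands=[
    {"tx": 0, "ty": 0, "tz": -0.02, "twist": 0},
    {"tx": 0, "ty": 0, "tz": -0.05, "twist": 0},
    {"tx": 0, "ty": 0, "tz": -0.1, "twist": 0},
    {"tx": 0, "ty": 0, "tz": -0.16, "twist": 0},
    {"tx": 0, "ty": 0, "tz": -0.22, "twist": 0},
    {"tx": 0, "ty": 0, "tz": -0.24, "twist": 0},
    {"tx": 0, "ty": 0, "tz": -0.24, "twist": 0},
    {"tx": 0, "ty": 0, "tz": -0.24, "twist": 0},
  ],
)

```text
t: 14.22
eef_pos: [0.4526, -0.312, 0.1823]
ee_rot: [-3.141, -0.001, -0.0]
force: [-0.3, 0.1, -0.6]
width: 0.0315
gripper_force: 8.0
```

```bash
python3 -c "
from h import *
s=get_state();print(s['eef_pos'],s['width'],s['gripper_force'])
im=save('wrist','w6')
for k in('yellow','blue'):
  for st,c in blob(im,k):print(k,st,c,at('wrist',(st[0]+st[2]/2,st[1]+st[3]/2),{'yellow':.116,'blue':.07}[k]))
to(.4485,.049,.2)
"
```

```text
[ 0.4526238  -0.31195179  0.1823111 ] 0.031464271894223315 7.999909669160843
yellow [229, 172, 60, 53, 2183] [259.0, 197.8] [ 0.45717795 -0.31172933]
yellow [312, 277, 120, 17, 814] [372.7, 285.2] [ 0.37390171 -0.415293  ]
yellow [130, 284, 181, 12, 618] [212.8, 290.5] [ 0.37361768 -0.27768224]
blue [107, 3, 82, 81, 5671] [147.2, 44.0] [ 0.5949262  -0.20769028]
blue [229, 156, 68, 54, 1014] [267.9, 174.0] [ 0.45955063 -0.31537926]
blue [257, 278, 34, 11, 161] [279.7, 284.9] [ 0.35259872 -0.32714706]
tx -0.0156 ty -1.4433 tz -0.0730 twist -0.0001 t 14.27
```

View pics/w6.png

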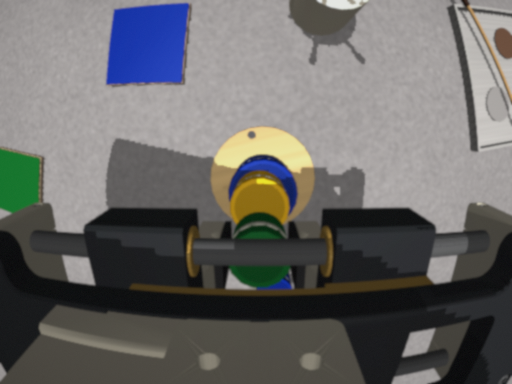

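The green tub is held upright. Yellow stays centred on blue at about y = -0.312. Carrying green to its tile.

arm_command(
  commands=[
    {"tx": 0, "ty": -0.05, "tz": 0, "twist": 0},
    {"tx": 0, "ty": -0.13, "tz": 0, "twist": 0},
    {"tx": 0, "ty": -0.24, "tz": 0, "twist": 0},
    {"tx": 0, "ty": -0.36, "tz": 0, "twist": 0},
    {"tx": 0, "ty": -0.48, "tz": 0, "twist": 0},
    {"tx": 0, "ty": -0.6, "tz": 0, "twist": 0},
    {"tx": 0, "ty": -0.72, "tz": 0, "twist": 0},
    {"tx": -0.016, "ty": -0.84, "tz": 0, "twist": 0},
  ],
)

```text
t: 14.93
eef_pos: [0.4482, -0.1004, 0.1815]
ee_rot: [3.141, 0.001, -0.0]
force: [-0.2, 0.1, 0.2]
width: 0.0321
gripper_force: 8.0
```

arm_command(
  commands=[
    {"tx": 0, "ty": -0.12, "tz": 0, "twist": 0},
    {"tx": 0, "ty": -0.24, "tz": 0, "twist": 0},
    {"tx": 0, "ty": -0.36, "tz": 0, "twist": 0},
    {"tx": 0, "ty": -0.46, "tz": 0.04, "twist": 0},
    {"tx": 0, "ty": -0.54, "tz": 0.1, "twist": 0},
    {"tx": 0, "ty": -0.58, "tz": 0.18, "twist": 0},
    {"tx": 0, "ty": -0.6, "tz": 0.24, "twist": 0},
    {"tx": 0, "ty": -0.6, "tz": 0.25, "twist": 0},
  ],
)

```text
t: 15.6
eef_pos: [0.4465, 0.0483, 0.1169]
ee_rot: [3.14, 0.005, 0.001]
force: [-1.1, 0.0, -1.1]
width: 0.0317
gripper_force: 8.0
```

```bash
python3 -c "
from h import *
grab_frame('wrist');to(.4485,.049,.0163);print(get_state()['eef_pos'])"
```

```text
tx 0.0062 ty -0.0045 tz 0.4059 twist 0.0003 t 15.65
[0.44695499 0.04786096 0.11777312]
```

arm_command(
  commands=[
    {"tx": 0, "ty": -0.004, "tz": 0.03, "twist": 0},
    {"tx": 0, "ty": -0.004, "tz": 0.09, "twist": 0},
    {"tx": 0, "ty": -0.004, "tz": 0.17, "twist": 0},
    {"tx": 0, "ty": -0.004, "tz": 0.25, "twist": 0},
    {"tx": 0, "ty": -0.004, "tz": 0.31, "twist": 0},
    {"tx": 0, "ty": -0.004, "tz": 0.35, "twist": 0},
    {"tx": 0, "ty": -0.004, "tz": 0.37, "twist": 0},
    {"tx": 0, "ty": -0.004, "tz": 0.38, "twist": 0},
  ],
)

```text
t: 16.32
eef_pos: [0.4488, 0.0485, 0.0245]
ee_rot: [3.141, 0.0, -0.001]
force: [-0.1, 0.5, 0.2]
width: 0.0318
gripper_force: 8.0
```

arm_command(
  commands=[
    {"tx": 0, "ty": 0, "tz": 0.004, "twist": 0},
    {"tx": 0, "ty": 0, "tz": 0.008, "twist": 0},
    {"tx": 0, "ty": 0, "tz": 0.012, "twist": 0},
    {"tx": 0, "ty": 0, "tz": 0.016, "twist": 0},
    {"tx": 0, "ty": 0, "tz": 0.02, "twist": 0},
    {"tx": 0, "ty": 0, "tz": 0.024, "twist": 0},
    {"tx": 0, "ty": 0, "tz": 0.024, "twist": 0},
    {"tx": 0, "ty": 0, "tz": 0.024, "twist": 0},
  ],
)

```text
t: 16.98
eef_pos: [0.4487, 0.0489, 0.0188]
ee_rot: [-3.142, -0.0, -0.0]
force: [-0.6, 0.4, -0.1]
width: 0.032
gripper_force: 8.0
```

arm_command(
  commands=[
    {"tx": 0, "ty": 0, "tz": 0.002, "twist": 0},
    {"tx": 0, "ty": 0, "tz": 0.004, "twist": 0},
    {"tx": 0, "ty": 0, "tz": 0.006, "twist": 0},
    {"tx": 0, "ty": 0, "tz": 0.008, "twist": 0},
    {"tx": 0, "ty": 0, "tz": 0.01, "twist": 0},
    {"tx": 0, "ty": 0, "tz": 0.01, "twist": 0},
    {"tx": 0, "ty": 0, "tz": 0.01, "twist": 0},
    {"tx": 0, "ty": 0, "tz": 0.01, "twist": 0},
  ],
)

```text
t: 17.65
eef_pos: [0.4487, 0.0489, 0.0163]
ee_rot: [-3.142, 0.0, -0.0]
force: [-0.1, -0.1, -0.7]
width: 0.0319
gripper_force: 8.0
```

arm_command(
  commands=[
    {"tx": 0, "ty": 0, "tz": 0.002, "twist": 0},
    {"tx": 0, "ty": 0, "tz": 0.003, "twist": 0},
    {"tx": 0, "ty": 0, "tz": 0.004, "twist": 0},
    {"tx": 0, "ty": 0, "tz": 0.004, "twist": 0},
    {"tx": 0, "ty": 0, "tz": 0.004, "twist": 0},
    {"tx": 0, "ty": 0, "tz": 0.004, "twist": 0},
    {"tx": 0, "ty": 0, "tz": 0.004, "twist": 0},
    {"tx": 0, "ty": 0, "tz": 0.004, "twist": 0},
  ],
)

```text
t: 18.32
eef_pos: [0.4489, 0.0489, 0.016]
ee_rot: [3.142, -0.0, 0.0]
force: [-3.3, 0.3, 11.9]
width: 0.0319
gripper_force: 8.0
```

Contact is felt, so I'll ease off slightly, open and rise.

arm_command(
  commands=[
    {"tx": 0, "ty": 0, "tz": -0.002, "twist": 0},
    {"tx": 0, "ty": 0, "tz": -0.002, "twist": 0},
    {"tx": 0, "ty": 0, "tz": -0.002, "twist": 0},
    {"tx": 0, "ty": 0, "tz": -0.002, "twist": 0},
    {"tx": 0, "ty": 0, "tz": -0.002, "twist": 0},
    {"tx": 0, "ty": 0, "tz": -0.002, "twist": 0},
    {"tx": 0, "ty": 0, "tz": -0.002, "twist": 0},
    {"tx": 0, "ty": 0, "tz": -0.002, "twist": 0},
  ],
  claw=0.8,
)

```text
t: 18.98
eef_pos: [0.4487, 0.0489, 0.0158]
ee_rot: [3.142, 0.0, -0.0]
force: [0.4, -0.4, -0.2]
width: 0.0697
gripper_force: 0.0
```

arm_command(
  commands=[
    {"tx": 0, "ty": 0, "tz": -0.03, "twist": 0},
    {"tx": 0, "ty": 0, "tz": -0.1, "twist": 0},
    {"tx": 0, "ty": 0, "tz": -0.2, "twist": 0},
    {"tx": 0, "ty": 0, "tz": -0.3, "twist": 0},
    {"tx": 0, "ty": 0, "tz": -0.42, "twist": 0},
    {"tx": 0, "ty": 0, "tz": -0.54, "twist": 0},
    {"tx": 0, "ty": 0, "tz": -0.62, "twist": 0},
    {"tx": 0, "ty": 0, "tz": -0.66, "twist": 0},
  ],
)

```text
t: 19.65
eef_pos: [0.4499, 0.0493, 0.1847]
ee_rot: [-3.14, -0.005, 0.0]
force: [-0.5, -0.2, -0.7]
width: 0.0698
gripper_force: 0.0
```

arm_command(
  commands=[
    {"tx": 0, "ty": 0.1, "tz": 0, "twist": 0},
    {"tx": 0, "ty": 0.22, "tz": 0, "twist": 0},
    {"tx": 0, "ty": 0.35, "tz": 0, "twist": 0},
    {"tx": 0, "ty": 0.48, "tz": 0, "twist": 0},
    {"tx": 0, "ty": 0.61, "tz": 0, "twist": 0},
    {"tx": 0, "ty": 0.74, "tz": 0, "twist": 0},
    {"tx": 0, "ty": 0.86, "tz": 0, "twist": 0},
    {"tx": 0, "ty": 0.96, "tz": 0, "twist": 0},
  ],
  claw=1,
)

```text
t: 20.32
eef_pos: [0.4482, -0.193, 0.1815]
ee_rot: [3.141, -0.0, -0.001]
force: [0.4, -0.6, 0.5]
width: 0.0877
gripper_force: 0.0
```

```bash
python3 -c "
from h import *
im=save('wrist','w7');to(.4515,-.3115,.082)
for k,z in(('yellow',.116),('blue',.07),('green',.046)):
  for st,c in blob(im,k):print(k,st,c,at('wrist',c,z),at('wrist',(st[0]+st[2]/2,st[1]+st[3]/2),z))
"
```

```text
tx 0.0135 ty 0.4645 tz 0.3972 twist -0.0004 t 20.37
yellow [371, 173, 52, 55, 1965] [395.3, 197.5] [ 0.45355239 -0.30882838] [ 0.45094126 -0.31079664]
yellow [351, 269, 133, 23, 506] [422.6, 280.5] [ 0.36967494 -0.35405622] [ 0.37040533 -0.34784561]
yellow [401, 224, 22, 47, 454] [413.7, 246.6] [ 0.40737291 -0.33514589] [ 0.4065921  -0.33345775]
blue [201, 0, 91, 76, 6307] [246.9, 36.2] [ 0.59107147 -0.18485983] [ 0.58932061 -0.18450443]
blue [350, 157, 57, 63, 889] [369.3, 179.1] [ 0.45971216 -0.30168016] [ 0.45041956 -0.31239259]
blue [343, 154, 29, 44, 222] [352.7, 166.3] [ 0.47188646 -0.283717  ] [ 0.46261919 -0.28917749]
green [48, 140, 60, 68, 3240] [76.3, 174.7] [0.46235936 0.01360762] [0.46310217 0.01097554]
```

View pics/w7.png

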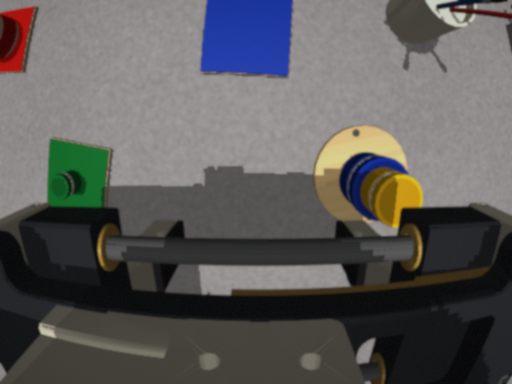

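Green stands on its tile (65,184). Yellow's lid is at (395,198), about (0.451, -0.3115).

arm_command(
  commands=[
    {"tx": 0.01, "ty": 0.12, "tz": 0, "twist": 0},
    {"tx": 0.01, "ty": 0.24, "tz": 0, "twist": 0},
    {"tx": 0.01, "ty": 0.36, "tz": 0, "twist": 0},
    {"tx": 0.01, "ty": 0.44, "tz": 0, "twist": 0},
    {"tx": 0.01, "ty": 0.48, "tz": 0, "twist": 0},
    {"tx": 0.01, "ty": 0.482, "tz": 0.05, "twist": 0},
    {"tx": 0.01, "ty": 0.482, "tz": 0.12, "twist": 0},
    {"tx": 0.01, "ty": 0.482, "tz": 0.16, "twist": 0},
  ],
)

```text
t: 21.03
eef_pos: [0.4504, -0.3112, 0.1397]
ee_rot: [-3.141, 0.001, -0.001]
force: [-0.8, 0.7, -0.7]
width: 0.0876
gripper_force: 0.0
```

arm_command(
  commands=[
    {"tx": 0, "ty": 0, "tz": 0.04, "twist": 0},
    {"tx": 0, "ty": 0, "tz": 0.08, "twist": 0},
    {"tx": 0, "ty": 0, "tz": 0.13, "twist": 0},
    {"tx": 0, "ty": 0, "tz": 0.18, "twist": 0},
    {"tx": 0, "ty": 0, "tz": 0.22, "twist": 0},
    {"tx": 0, "ty": 0, "tz": 0.24, "twist": 0},
    {"tx": 0, "ty": 0, "tz": 0.25, "twist": 0},
    {"tx": 0, "ty": 0, "tz": 0.25, "twist": 0},
  ],
)

```text
t: 21.7
eef_pos: [0.4511, -0.3115, 0.078]
ee_rot: [-3.141, 0.001, 0.0]
force: [-0.2, -0.4, -0.3]
width: 0.0876
gripper_force: 0.0
```

arm_command(
  commands=[
    {"tx": 0, "ty": 0, "tz": 0, "twist": 0},
    {"tx": 0, "ty": 0, "tz": 0, "twist": 0},
    {"tx": 0, "ty": 0, "tz": 0, "twist": 0},
    {"tx": 0, "ty": 0, "tz": 0, "twist": 0},
    {"tx": 0, "ty": 0, "tz": 0, "twist": 0},
    {"tx": 0, "ty": 0, "tz": 0, "twist": 0},
    {"tx": 0, "ty": 0, "tz": 0, "twist": 0},
    {"tx": 0, "ty": 0, "tz": 0, "twist": 0},
  ],
  claw=0.4,
  grip_force=10,
)

```text
t: 22.37
eef_pos: [0.4512, -0.3116, 0.0784]
ee_rot: [3.142, -0.0, -0.0]
force: [-0.1, 0.3, 1.5]
width: 0.0479
gripper_force: 10.0
```

arm_command(
  commands=[
    {"tx": 0, "ty": 0, "tz": -0.02, "twist": 0},
    {"tx": 0, "ty": 0, "tz": -0.06, "twist": 0},
    {"tx": 0, "ty": 0, "tz": -0.12, "twist": 0},
    {"tx": 0, "ty": 0, "tz": -0.18, "twist": 0},
    {"tx": 0, "ty": 0, "tz": -0.24, "twist": 0},
    {"tx": 0, "ty": 0, "tz": -0.28, "twist": 0},
    {"tx": 0, "ty": 0, "tz": -0.3, "twist": 0},
    {"tx": 0, "ty": 0, "tz": -0.3, "twist": 0},
  ],
)

```text
t: 23.03
eef_pos: [0.4518, -0.3118, 0.1548]
ee_rot: [3.141, -0.002, -0.0]
force: [-0.2, 0.1, -2.1]
width: 0.0478
gripper_force: 10.0
```

arm_command(
  commands=[
    {"tx": 0, "ty": -0.05, "tz": 0, "twist": 0},
    {"tx": 0, "ty": -0.13, "tz": 0, "twist": 0},
    {"tx": 0, "ty": -0.24, "tz": 0, "twist": 0},
    {"tx": 0, "ty": -0.36, "tz": 0, "twist": 0},
    {"tx": 0, "ty": -0.48, "tz": 0, "twist": 0},
    {"tx": 0, "ty": -0.6, "tz": 0, "twist": 0},
    {"tx": 0, "ty": -0.72, "tz": 0, "twist": 0},
    {"tx": 0, "ty": -0.84, "tz": 0, "twist": 0},
  ],
)

```text
t: 23.7
eef_pos: [0.4501, -0.0999, 0.1524]
ee_rot: [-3.142, 0.001, -0.0]
force: [0.9, 0.5, -1.7]
width: 0.0479
gripper_force: 10.0
```

arm_command(
  commands=[
    {"tx": 0, "ty": -0.12, "tz": 0, "twist": 0},
    {"tx": 0, "ty": -0.24, "tz": 0, "twist": 0},
    {"tx": 0, "ty": -0.36, "tz": 0, "twist": 0},
    {"tx": 0, "ty": -0.48, "tz": 0, "twist": 0},
    {"tx": 0, "ty": -0.6, "tz": 0, "twist": 0},
    {"tx": 0, "ty": -0.72, "tz": 0, "twist": 0},
    {"tx": 0, "ty": -0.84, "tz": 0, "twist": 0},
    {"tx": 0, "ty": -0.94, "tz": 0, "twist": 0},
  ],
)

```text
t: 24.37
eef_pos: [0.4502, 0.1353, 0.1525]
ee_rot: [3.141, 0.001, 0.0]
force: [-0.1, -0.3, -1.0]
width: 0.0479
gripper_force: 10.0
```

arm_command(
  commands=[
    {"tx": 0, "ty": -0.12, "tz": 0, "twist": 0},
    {"tx": 0, "ty": -0.24, "tz": 0, "twist": 0},
    {"tx": 0, "ty": -0.36, "tz": 0, "twist": 0},
    {"tx": 0, "ty": -0.48, "tz": 0, "twist": 0},
    {"tx": 0, "ty": -0.58, "tz": 0, "twist": 0},
    {"tx": 0, "ty": -0.64, "tz": 0, "twist": 0},
    {"tx": 0, "ty": -0.67, "tz": 0, "twist": 0},
    {"tx": 0, "ty": -0.67, "tz": 0, "twist": 0},
  ],
)

```text
t: 25.03
eef_pos: [0.4507, 0.3017, 0.1524]
ee_rot: [3.14, 0.001, 0.001]
force: [0.8, -0.5, -0.4]
width: 0.0478
gripper_force: 10.0
```

```bash
python3 -c "
from h import *
im=save('wrist','w8');print(get_state()['eef_pos'],get_state()['width']);to(.4495,.3507,.0184)"
```

```text
[0.4506113  0.30064996 0.15254467] 0.04814837776826344
tx -0.0043 ty -0.2002 tz 0.5366 twist 0.0002 t 25.08
```

View pics/w8.png

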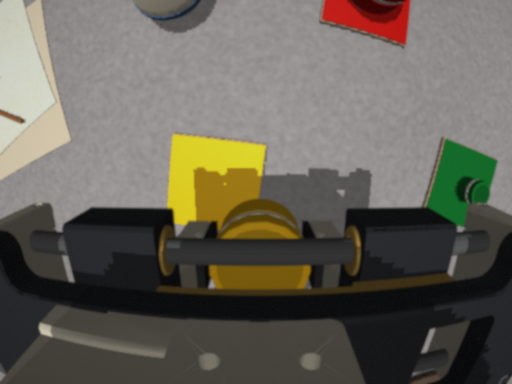

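The yellow tub is held and the yellow tile's corners show at (174,134) and (266,146). Green stands mid-tile (470,190). Now the shift and descent.

arm_command(
  commands=[
    {"tx": 0, "ty": -0.06, "tz": 0, "twist": 0},
    {"tx": 0, "ty": -0.14, "tz": 0, "twist": 0},
    {"tx": -0.004, "ty": -0.198, "tz": 0.04, "twist": 0},
    {"tx": -0.004, "ty": -0.198, "tz": 0.12, "twist": 0},
    {"tx": -0.004, "ty": -0.198, "tz": 0.22, "twist": 0},
    {"tx": -0.004, "ty": -0.198, "tz": 0.32, "twist": 0},
    {"tx": -0.004, "ty": -0.198, "tz": 0.4, "twist": 0},
    {"tx": -0.004, "ty": -0.198, "tz": 0.44, "twist": 0},
  ],
)

```text
t: 25.75
eef_pos: [0.4491, 0.3495, 0.0399]
ee_rot: [3.138, 0.003, -0.001]
force: [0.1, -0.1, 0.1]
width: 0.0477
gripper_force: 10.0
```

arm_command(
  commands=[
    {"tx": 0, "ty": 0, "tz": 0.02, "twist": 0},
    {"tx": 0, "ty": 0, "tz": 0.04, "twist": 0},
    {"tx": 0, "ty": 0, "tz": 0.055, "twist": 0},
    {"tx": 0, "ty": 0, "tz": 0.065, "twist": 0},
    {"tx": 0, "ty": 0, "tz": 0.075, "twist": 0},
    {"tx": 0, "ty": 0, "tz": 0.08, "twist": 0},
    {"tx": 0, "ty": 0, "tz": 0.08, "twist": 0},
    {"tx": 0, "ty": 0, "tz": 0.08, "twist": 0},
  ],
)

```text
t: 26.42
eef_pos: [0.4504, 0.3506, 0.0237]
ee_rot: [-3.141, -0.0, -0.0]
force: [0.2, 0.1, -0.8]
width: 0.0478
gripper_force: 10.0
```

Need about 5.3 mm more.

arm_command(
  commands=[
    {"tx": 0, "ty": 0, "tz": 0.005, "twist": 0},
    {"tx": 0, "ty": 0, "tz": 0.01, "twist": 0},
    {"tx": 0, "ty": 0, "tz": 0.014, "twist": 0},
    {"tx": 0, "ty": 0, "tz": 0.017, "twist": 0},
    {"tx": 0, "ty": 0, "tz": 0.02, "twist": 0},
    {"tx": 0, "ty": 0, "tz": 0.02, "twist": 0},
    {"tx": 0, "ty": 0, "tz": 0.02, "twist": 0},
    {"tx": 0, "ty": 0, "tz": 0.02, "twist": 0},
  ],
)

```text
t: 27.08
eef_pos: [0.4503, 0.3504, 0.0185]
ee_rot: [3.142, -0.0, -0.0]
force: [-0.7, -1.2, 2.4]
width: 0.0476
gripper_force: 10.0
```

Light contact (2.4 N), so I'll release, rise and go back towards the blue tub.

arm_command(
  commands=[
    {"tx": 0, "ty": 0, "tz": 0, "twist": 0},
    {"tx": 0, "ty": 0, "tz": 0, "twist": 0},
    {"tx": 0, "ty": 0, "tz": 0, "twist": 0},
    {"tx": 0, "ty": 0, "tz": 0, "twist": 0},
    {"tx": 0, "ty": 0, "tz": 0, "twist": 0},
    {"tx": 0, "ty": 0, "tz": 0, "twist": 0},
    {"tx": 0, "ty": 0, "tz": 0, "twist": 0},
    {"tx": 0, "ty": 0, "tz": 0, "twist": 0},
  ],
  claw=1,
)

```text
t: 27.75
eef_pos: [0.4503, 0.3504, 0.0183]
ee_rot: [-3.142, 0.0, -0.0]
force: [0.3, -0.9, -0.5]
width: 0.0872
gripper_force: 0.0
```

arm_command(
  commands=[
    {"tx": 0, "ty": 0, "tz": -0.03, "twist": 0},
    {"tx": 0, "ty": 0, "tz": -0.1, "twist": 0},
    {"tx": 0, "ty": 0, "tz": -0.2, "twist": 0},
    {"tx": 0, "ty": 0, "tz": -0.3, "twist": 0},
    {"tx": 0, "ty": 0, "tz": -0.42, "twist": 0},
    {"tx": 0, "ty": 0, "tz": -0.54, "twist": 0},
    {"tx": 0, "ty": 0, "tz": -0.6, "twist": 0},
    {"tx": 0, "ty": 0, "tz": -0.6, "twist": 0},
  ],
)

```text
t: 28.42
eef_pos: [0.4519, 0.3521, 0.1735]
ee_rot: [-3.136, -0.005, 0.001]
force: [0.2, 0.7, -0.4]
width: 0.0873
gripper_force: 0.0
```

arm_command(
  commands=[
    {"tx": 0, "ty": 0.1, "tz": 0, "twist": 0},
    {"tx": 0, "ty": 0.22, "tz": 0, "twist": 0},
    {"tx": 0, "ty": 0.34, "tz": 0, "twist": 0},
    {"tx": 0, "ty": 0.46, "tz": 0, "twist": 0},
    {"tx": 0, "ty": 0.58, "tz": 0, "twist": 0},
    {"tx": 0, "ty": 0.7, "tz": 0, "twist": 0},
    {"tx": 0, "ty": 0.82, "tz": 0, "twist": 0},
    {"tx": 0, "ty": 0.94, "tz": 0, "twist": 0},
  ],
)

```text
t: 29.08
eef_pos: [0.4497, 0.1139, 0.1684]
ee_rot: [-3.142, 0.0, 0.0]
force: [0.8, 0.1, -1.0]
width: 0.0876
gripper_force: 0.0
```

arm_command(
  commands=[
    {"tx": 0, "ty": 0.12, "tz": 0, "twist": 0},
    {"tx": 0, "ty": 0.24, "tz": 0, "twist": 0},
    {"tx": 0, "ty": 0.36, "tz": 0, "twist": 0},
    {"tx": 0, "ty": 0.48, "tz": 0, "twist": 0},
    {"tx": 0, "ty": 0.6, "tz": 0, "twist": 0},
    {"tx": 0, "ty": 0.72, "tz": 0, "twist": 0},
    {"tx": 0, "ty": 0.84, "tz": 0, "twist": 0},
    {"tx": 0, "ty": 0.96, "tz": 0, "twist": 0},
  ],
)

```text
t: 29.75
eef_pos: [0.4497, -0.126, 0.1685]
ee_rot: [-3.141, -0.0, -0.0]
force: [-0.5, -0.4, 0.6]
width: 0.0874
gripper_force: 0.0
```

arm_command(
  commands=[
    {"tx": 0, "ty": 0.12, "tz": 0, "twist": 0},
    {"tx": 0, "ty": 0.24, "tz": 0, "twist": 0},
    {"tx": 0, "ty": 0.36, "tz": 0, "twist": 0},
    {"tx": 0, "ty": 0.48, "tz": 0, "twist": 0},
    {"tx": 0, "ty": 0.56, "tz": 0, "twist": 0},
    {"tx": 0, "ty": 0.6, "tz": 0, "twist": 0},
    {"tx": 0, "ty": 0.6, "tz": 0, "twist": 0},
    {"tx": 0, "ty": 0.6, "tz": 0, "twist": 0},
  ],
)

```text
t: 30.42
eef_pos: [0.4498, -0.2746, 0.168]
ee_rot: [-3.141, 0.001, -0.001]
force: [-1.1, 0.0, 0.7]
width: 0.0876
gripper_force: 0.0
```

```bash
python3 -c "
from h import *
im=save('wrist','w9');print(get_state()['eef_pos'])
for st,c in blob(im,'blue'):
  print(st,c)
  l,t,w,h=st[:4]
  for v in((l,t+h/2),(l+w,t+h/2),(l+w/2,t),(l+w/2,t+h),(l+w/2,t+h/2)):print(at('wrist',v,.07).round(4))
to(.451,-.311,.026)"
```

```text
[ 0.44992352 -0.27410164  0.16820194]
[129, 0, 89, 77, 6240] [173.1, 37.5]
[ 0.5962 -0.1559]
[ 0.5876 -0.2391]
[ 0.6291 -0.1978]
[ 0.555  -0.1999]
[ 0.5907 -0.1994]
[269, 155, 70, 73, 3967] [302.6, 191.6]
[ 0.4524 -0.2828]
[ 0.4523 -0.3463]
[ 0.485  -0.3131]
[ 0.4177 -0.3154]
[ 0.4524 -0.314 ]
[291, 279, 32, 10, 237] [306.9, 284.0]
[ 0.3576 -0.3056]
[ 0.3563 -0.3383]
[ 0.363  -0.3214]
[ 0.351  -0.3222]
[ 0.3571 -0.3218]
tx 0.0044 ty 0.1476 tz 0.5688 twist -0.0002 t 30.47
```

View pics/w9.png

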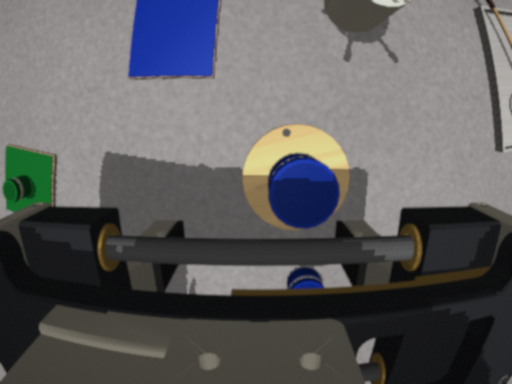

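The blue lid is at (304,192), about (0.451, -0.313), with the look-alike behind at (305,280). I'll descend and grip.

arm_command(
  commands=[
    {"tx": 0.004, "ty": 0.08, "tz": 0, "twist": 0},
    {"tx": 0.004, "ty": 0.153, "tz": 0, "twist": 0},
    {"tx": 0.004, "ty": 0.153, "tz": 0.06, "twist": 0},
    {"tx": 0.004, "ty": 0.153, "tz": 0.14, "twist": 0},
    {"tx": 0.004, "ty": 0.153, "tz": 0.22, "twist": 0},
    {"tx": 0.004, "ty": 0.153, "tz": 0.29, "twist": 0},
    {"tx": 0.004, "ty": 0.153, "tz": 0.34, "twist": 0},
    {"tx": 0.004, "ty": 0.153, "tz": 0.36, "twist": 0},
  ],
)

```text
t: 31.13
eef_pos: [0.4503, -0.3112, 0.0766]
ee_rot: [-3.14, 0.003, 0.001]
force: [-0.8, 0.7, 0.1]
width: 0.0874
gripper_force: 0.0
```

arm_command(
  commands=[
    {"tx": 0, "ty": 0, "tz": 0.03, "twist": 0},
    {"tx": 0, "ty": 0, "tz": 0.07, "twist": 0},
    {"tx": 0, "ty": 0, "tz": 0.11, "twist": 0},
    {"tx": 0, "ty": 0, "tz": 0.15, "twist": 0},
    {"tx": 0, "ty": 0, "tz": 0.18, "twist": 0},
    {"tx": 0, "ty": 0, "tz": 0.2, "twist": 0},
    {"tx": 0, "ty": 0, "tz": 0.2, "twist": 0},
    {"tx": 0, "ty": 0, "tz": 0.2, "twist": 0},
  ],
)

```text
t: 31.8
eef_pos: [0.4511, -0.3129, 0.0281]
ee_rot: [-3.142, 0.001, -0.0]
force: [-0.5, 0.9, -0.2]
width: 0.0877
gripper_force: 0.0
```

arm_command(
  commands=[
    {"tx": 0, "ty": 0, "tz": 0, "twist": 0},
    {"tx": 0, "ty": 0, "tz": 0, "twist": 0},
    {"tx": 0, "ty": 0, "tz": 0, "twist": 0},
    {"tx": 0, "ty": 0, "tz": 0, "twist": 0},
    {"tx": 0, "ty": 0, "tz": 0, "twist": 0},
    {"tx": 0, "ty": 0, "tz": 0, "twist": 0},
    {"tx": 0, "ty": 0, "tz": 0, "twist": 0},
    {"tx": 0, "ty": 0, "tz": 0, "twist": 0},
  ],
  claw=0.5,
  grip_force=15,
)

```text
t: 32.47
eef_pos: [0.4515, -0.313, 0.0287]
ee_rot: [3.141, -0.001, 0.0]
force: [-0.6, -0.5, 4.8]
width: 0.0653
gripper_force: 15.0
```

arm_command(
  commands=[
    {"tx": 0, "ty": 0, "tz": -0.02, "twist": 0},
    {"tx": 0, "ty": 0, "tz": -0.06, "twist": 0},
    {"tx": 0, "ty": 0, "tz": -0.12, "twist": 0},
    {"tx": 0, "ty": 0, "tz": -0.18, "twist": 0},
    {"tx": 0, "ty": 0, "tz": -0.24, "twist": 0},
    {"tx": 0, "ty": 0, "tz": -0.28, "twist": 0},
    {"tx": 0, "ty": 0, "tz": -0.3, "twist": 0},
    {"tx": 0, "ty": 0, "tz": -0.3, "twist": 0},
  ],
)

```text
t: 33.13
eef_pos: [0.4517, -0.3129, 0.1046]
ee_rot: [3.141, -0.002, -0.0]
force: [0.6, -0.6, -2.2]
width: 0.0659
gripper_force: 15.0
```

```bash
python3 -c "
from h import *
s=get_state();print(s['eef_pos'],s['width'],s['force']);to(.6155,-.1785,.0275)"
```

```text
[ 0.45171858 -0.31290751  0.10455245] 0.0658668478104323 [ 0.55826729 -0.59733846 -2.16371881]
tx 0.6551 ty -0.5377 tz 0.3082 twist -0.0000 t 33.13
```

arm_command(
  commands=[
    {"tx": 0.04, "ty": -0.04, "tz": 0, "twist": 0},
    {"tx": 0.12, "ty": -0.1, "tz": 0, "twist": 0},
    {"tx": 0.22, "ty": -0.18, "tz": 0, "twist": 0},
    {"tx": 0.33, "ty": -0.27, "tz": 0, "twist": 0},
    {"tx": 0.44, "ty": -0.36, "tz": 0, "twist": 0},
    {"tx": 0.52, "ty": -0.43, "tz": 0, "twist": 0},
    {"tx": 0.56, "ty": -0.46, "tz": 0, "twist": 0},
    {"tx": 0.56, "ty": -0.46, "tz": 0, "twist": 0},
  ],
)

```text
t: 33.8
eef_pos: [0.593, -0.1956, 0.1018]
ee_rot: [-3.141, 0.001, 0.002]
force: [0.4, -0.1, -2.5]
width: 0.066
gripper_force: 15.0
```

```bash
python3 -c "
from h import *
im=save('wrist','w10');print(get_state()['eef_pos']);to(.6155,-.1785,.029)"
```

```text
[ 0.5914931  -0.19647359  0.10178066]
tx 0.0961 ty -0.0717 tz 0.2911 twist 0.0005 t 33.85
```

View pics/w10.png

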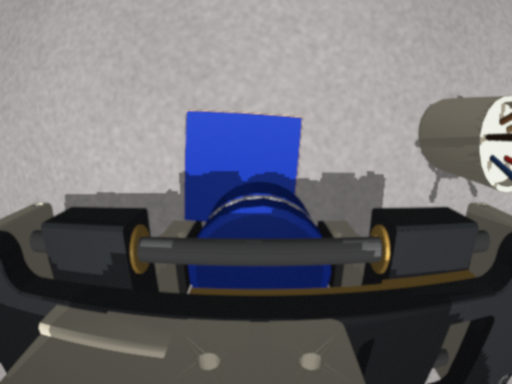

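The blue tub is held and the blue tile's corners show at (187,111), (301,118) and (185,219). The mug, at (480,140), is clear.

arm_command(
  commands=[
    {"tx": 0.05, "ty": -0.04, "tz": 0, "twist": 0},
    {"tx": 0.096, "ty": -0.074, "tz": 0.02, "twist": 0},
    {"tx": 0.096, "ty": -0.074, "tz": 0.07, "twist": 0},
    {"tx": 0.096, "ty": -0.074, "tz": 0.13, "twist": 0},
    {"tx": 0.096, "ty": -0.074, "tz": 0.18, "twist": 0},
    {"tx": 0.096, "ty": -0.074, "tz": 0.22, "twist": 0},
    {"tx": 0.096, "ty": -0.074, "tz": 0.24, "twist": 0},
    {"tx": 0.096, "ty": -0.074, "tz": 0.25, "twist": 0},
  ],
)

```text
t: 34.52
eef_pos: [0.6147, -0.1795, 0.0396]
ee_rot: [-3.142, 0.002, -0.001]
force: [0.8, 0.2, -3.0]
width: 0.0655
gripper_force: 15.0
```

arm_command(
  commands=[
    {"tx": 0, "ty": 0, "tz": 0.005, "twist": 0},
    {"tx": 0, "ty": 0, "tz": 0.012, "twist": 0},
    {"tx": 0, "ty": 0, "tz": 0.02, "twist": 0},
    {"tx": 0, "ty": 0, "tz": 0.026, "twist": 0},
    {"tx": 0, "ty": 0, "tz": 0.03, "twist": 0},
    {"tx": 0, "ty": 0, "tz": 0.03, "twist": 0},
    {"tx": 0, "ty": 0, "tz": 0.03, "twist": 0},
    {"tx": 0, "ty": 0, "tz": 0.03, "twist": 0},
  ],
)

```text
t: 35.18
eef_pos: [0.6153, -0.1793, 0.0335]
ee_rot: [3.142, -0.0, -0.0]
force: [0.8, -0.2, -2.7]
width: 0.0658
gripper_force: 15.0
```

```bash
python3 -c "
from h import *
to(.6155,-.1785,.0285)"
```

```text
tx 0.0008 ty -0.0034 tz 0.0199 twist -0.0000 t 35.18
```

arm_command(
  commands=[
    {"tx": 0, "ty": -0.002, "tz": 0.004, "twist": 0},
    {"tx": 0, "ty": -0.002, "tz": 0.008, "twist": 0},
    {"tx": 0, "ty": -0.002, "tz": 0.012, "twist": 0},
    {"tx": 0, "ty": -0.002, "tz": 0.015, "twist": 0},
    {"tx": 0, "ty": -0.002, "tz": 0.018, "twist": 0},
    {"tx": 0, "ty": -0.002, "tz": 0.018, "twist": 0},
    {"tx": 0, "ty": -0.002, "tz": 0.018, "twist": 0},
    {"tx": 0, "ty": -0.002, "tz": 0.018, "twist": 0},
  ],
)

```text
t: 35.85
eef_pos: [0.6152, -0.1789, 0.0288]
ee_rot: [3.142, -0.0, -0.0]
force: [-0.0, 0.7, -1.4]
width: 0.0658
gripper_force: 15.0
```

arm_command(
  commands=[
    {"tx": 0, "ty": 0, "tz": 0.001, "twist": 0},
    {"tx": 0, "ty": 0, "tz": 0.002, "twist": 0},
    {"tx": 0, "ty": 0, "tz": 0.003, "twist": 0},
    {"tx": 0, "ty": 0, "tz": 0.003, "twist": 0},
    {"tx": 0, "ty": 0, "tz": 0.003, "twist": 0},
    {"tx": 0, "ty": 0, "tz": 0.003, "twist": 0},
    {"tx": 0, "ty": 0, "tz": 0.003, "twist": 0},
    {"tx": 0, "ty": 0, "tz": 0.003, "twist": 0},
  ],
)

```text
t: 36.52
eef_pos: [0.6152, -0.1789, 0.0288]
ee_rot: [3.141, -0.0, 0.0]
force: [-2.7, 1.5, 5.8]
width: 0.0652
gripper_force: 15.0
```

Contact. Release, rise, then move away for the final check.

arm_command(
  commands=[
    {"tx": 0, "ty": 0, "tz": 0, "twist": 0},
    {"tx": 0, "ty": 0, "tz": 0, "twist": 0},
    {"tx": 0, "ty": 0, "tz": 0, "twist": 0},
    {"tx": 0, "ty": 0, "tz": 0, "twist": 0},
    {"tx": 0, "ty": 0, "tz": 0, "twist": 0},
    {"tx": 0, "ty": 0, "tz": 0, "twist": 0},
    {"tx": 0, "ty": 0, "tz": 0, "twist": 0},
    {"tx": 0, "ty": 0, "tz": 0, "twist": 0},
  ],
  claw=1,
)

```text
t: 37.18
eef_pos: [0.6152, -0.1789, 0.028]
ee_rot: [3.142, 0.0, -0.0]
force: [-0.3, 0.3, 0.1]
width: 0.0875
gripper_force: 0.0
```

arm_command(
  commands=[
    {"tx": 0, "ty": 0, "tz": -0.03, "twist": 0},
    {"tx": 0, "ty": 0, "tz": -0.1, "twist": 0},
    {"tx": 0, "ty": 0, "tz": -0.2, "twist": 0},
    {"tx": 0, "ty": 0, "tz": -0.32, "twist": 0},
    {"tx": 0, "ty": 0, "tz": -0.46, "twist": 0},
    {"tx": 0, "ty": 0, "tz": -0.6, "twist": 0},
    {"tx": 0, "ty": 0, "tz": -0.72, "twist": 0},
    {"tx": 0, "ty": 0, "tz": -0.8, "twist": 0},
  ],
)

```text
t: 37.85
eef_pos: [0.6161, -0.1792, 0.2328]
ee_rot: [3.141, -0.005, 0.0]
force: [1.2, 0.2, -0.1]
width: 0.0875
gripper_force: 0.0
```

arm_command(
  commands=[
    {"tx": -0.05, "ty": -0.06, "tz": 0, "twist": 0},
    {"tx": -0.1, "ty": -0.14, "tz": 0, "twist": 0},
    {"tx": -0.15, "ty": -0.22, "tz": 0, "twist": 0},
    {"tx": -0.2, "ty": -0.3, "tz": 0, "twist": 0},
    {"tx": -0.25, "ty": -0.38, "tz": 0, "twist": 0},
    {"tx": -0.3, "ty": -0.46, "tz": 0, "twist": 0},
    {"tx": -0.3, "ty": -0.5, "tz": 0, "twist": 0},
    {"tx": -0.3, "ty": -0.5, "tz": 0, "twist": 0},
  ],
)

```text
t: 38.52
eef_pos: [0.54, -0.0523, 0.2292]
ee_rot: [-3.141, -0.002, 0.002]
force: [0.8, 0.8, -0.1]
width: 0.0877
gripper_force: 0.0
```

```bash
python3 -c "
from h import *
a=save('top','t2');b=save('side','s2');print(get_state()['t'],get_state()['eef_pos'])
cv2.imwrite('pics/f.png',np.vstack([cv2.resize(a[110:245,100:400],None,fx=2,fy=2,interpolation=3),cv2.resize(b[85:275,100:400],None,fx=2,fy=2,interpolation=3)[:330]])[:,:,::-1])"
```

```text
38.6167 [ 0.54057766 -0.05366926  0.22872421]
```

View pics/f.png

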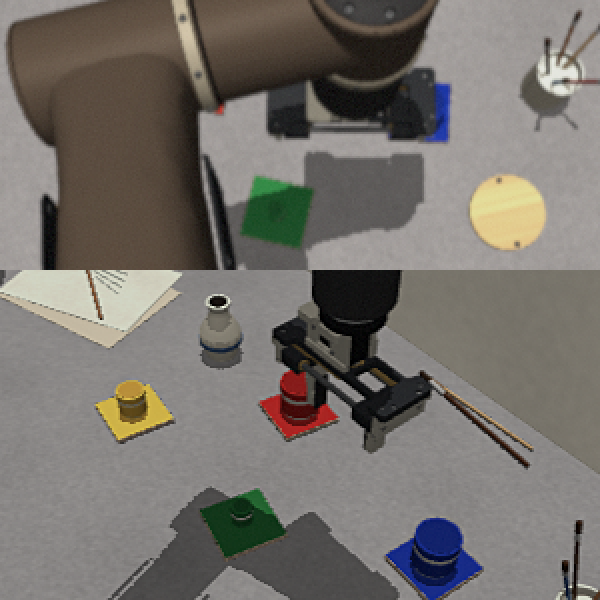

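All four tubs stand upright on the middles of their own tiles (lower panel: yellow (131,400), red (298,397), green (241,515), blue (437,552)). The mug and vase are where they were, and the gripper is clear at z = 0.23.

```bash
python3 -c "
from station import *
print(job_done())"
```

```text
the job is handed in; nothing more can be done
None
```

All four tubs are standing upright and released on the middles of their own colour tiles. The mug and vase were left as they stood, and I handed the job in at about 39 s of robot time (no verdict was shown).

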